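Refit a pulled-off hob knob onto its flat-keyed shaft

ROBOT

A 6-joint arm with a two-finger parallel gripper is mounted at the origin on a cart in front of the work surface, level with it; the furniture and walls round the work are solid. World frame = base frame: x ahead of the robot, y to its left, z up, the work surface at z = 0. Lengths are in m, angles in rad, forces in N, time in s.
With the tool pointing down it reaches from about 0.275 to 0.825 m from the base axis. Payload 4.9 kg.
Tool frame: the origin (TCP) lies midway between the tips of the shut fingers; the grasp point (between the pads) lies 19 mm behind it (grip_point_offset is the distance from the TCP to the grasp point, in m); z points along the fingers, y is the line along which they close (so a half turn about z gives the same grasp; the last joint's range is limited). The gripper opens to 85 mm and grips with 20 to 120 N. Pads are 22 mm wide; open, the fingers measure 114 mm over their backs; the gripper's body (76 mm by 85 mm) begins 54 mm behind the grasp point. The pads swing forward as they close: fully open they stand 13 mm farther back than shut.
Start: joints at [-1.429, 0.326, -0.193, 1.052, 0, 1.437], TCP at [0.15, -0.529, 0.231] pointing down, gripper open.
Joint ranges: [-2.65, 2.65], [-0.97, 1.79], [-1.3, 1.35], [-1.93, 2.1], [-1.47, 1.37], [-3.14, 3.14]. Speed limits (rad/s): [2.57, 2.57, 3.14, 3.14, 3.14, 3.14].

INTERFACE

Orientations are given as a rotation vector (axis times angle).
In Python, from cell import * gives the robot as it stands. Calls block until the motion is done:
- movep(position, orientation): joint-space move of the TCP to a pose.
- move_l(position, velocity=0.15, rot=None, until_force=None): straight line of the TCP; rot=None keeps the orientation; velocity is the mean speed in m/s. With until_force (N) it stops when the force on the tool has changed by that much, and returns True; else False.
- set_joints(angles): joint-space move.
- let_go() and grab(newtons=None): open the fingers fully, or close them until they stop; newtons is the grip in N (None keeps the last).
- sleep(seconds).
- ik(position, orientation): joint angles nearest the present ones, or None.
- get_state(): the state.
- grab_frame(name): name is "scene" or "top"; returns a dict with "img" (480x640x3 uint8, red, green, blue), "fx", "fy", "cx", "cy" (pixels), "cam_to_world" (4x4, takes a point from camera to world coordinates). Camera axes: x right, y down, z forward; pixel columns grow to the right and rows downward; lengths in m; the calibration is good to about 2 mm. A picture is of the moment at which its call begins. There is no depth.
A pose or a line that the arm cannot do raises MotionError and nothing moves.
- sign_off(): hands the job in; it is judged then, once.
Trained networks look in the newest picture that a camera, given by its name, has taken for a name from the list of things; names that differ only in an ending like _2 or _b are one class to them, and where a whole thing is asked for, a point or a joint stands for the part that bears it (a point fixed in the world has none). Each returns a list of dicts, best first, with "score" (0 to 1); they miss things now and then, are a little off and sometimes report something else, mostly with a low value. They report only what shows in the picture. A call takes as long as a camera call. They do not tell look-alikes from the thing itself.
- spot_in(camera, name): "centre" ([column, row] in pixels, amid what is visible of it).
- silhouettes(camera, name): "mask" (480x640 bool, what is visible of it) and "centre" ([column, row] in pixels, amid what is visible of it).
- tip_of(camera, name): "centre" ([column, row] in pixels: a listed point, or the origin of a listed thing).
The state is a dict: "clock": time; "q": joint angles; "joint_velocities": joint speeds; "tau": joint torques, N m; "position": TCP position; "eef_rot": TCP orientation; "contact_force": force on the tool from outside, world axes, zero at the start; "wrist_torque": the same for the moment, N m; "finger_gap": opening from 0.0 (shut) to 1.0 (fully open); "grasp_force": force on a finger pad.
Only numpy, scipy, OpenCV 4.12 (cv2) and the standard library are available. Lean on these libraries where they do the work, as an engineer would, in place of code of your own. Each camera call takes 0.05 s, during which the arm holds its last target. There are 200 camera calls.

TASK

One of the two control knobs of the small portable hob was pulled off for cleaning and lies on the worktop. Take the knob that matches the one still on the hob (round skirt with a straight bar grip) and put it on the bare shaft: turn it until its slot lines up with the flat key of the shaft and it drops, press it fully home against the hob and let go. Leave the small round knob, which belongs elsewhere, where it lies.

Things in the scene. Friction and masses are not known exactly. Their poses are not given: they have to be found in the camera images.
- bar_knob_centre (a point): Loose aluminium knob to fit, 90 g, upright on the worktop. Round skirt 64 mm wide, 21 mm high; on it a bar grip 56 mm long (x axis), 14 mm thick (y), from 21 to 47 mm above the underside. Point: on its axis, half-way up (23.5 mm above the underside); z up. Underside slot, open downwards: 33 mm long (x, like the bar), 15 wide, 16 deep; fits either way round.
- bare_shaft: Bare control shaft: upright flat steel key, fixed, does not turn; 26 mm long (x axis), 9 mm thick (y), rounded crest 14 mm above the hob's deck. Origin on its axis at deck level; z up. The slot fits over it with 3 mm play each side and 10 to 13 degrees; out of line the knob rides 8 to 14 mm high on the crest. Home: skirt on the deck, bar along this x axis, either way round.
- hob: Small portable hob, fixed: white box 270 mm deep (x axis, away from the robot), 210 mm wide (y). Origin at the centre of its underside. Flat deck 60 mm up; two control places on it 98 mm before the centre (-x), 55 mm to either side: one is the bare shaft, on the other stands the like bar knob, fixed, same sizes. Round dark hotplate behind them, top 76 mm up.
- round_knob_centre (a point): Loose small round knob of the same aluminium, 44 mm wide at its foot, 30 mm high, no bar; to be left alone. The point is on its axis, 15 mm above the worktop.
There are look-alikes about, which are no part of the job. Leave any pink look-alike of the part that bears bar_knob_centre alone.

How it is judged:
By the outcome, as a careful person would: the job done as asked, in the order asked, and still so for the second after the job is handed in, with the robot touching nothing.
It also fails if it takes over 51 s, if anything falls off the work surface, if the arm or the gripper's body presses on something with over 40 N, if the wrist force passes 120 N, or if a joint passes its speed limit or range.

## Working session

There is one attempt and no reset: what is moved stays moved. The work goes in short steps, each a Python script; the robot and the scene stay as the last script left them, time stands still between calls to the robot, and variables do not carry over. Pictures are saved under pics/ and viewed, at most 10 in all, crops included, and the job is handed in when it is done.

```bash
mkdir -p pics; ls
cat > h.py <<'E'
from cell import *
import numpy as np, cv2
def ray(f,px):
    T=np.array(f["cam_to_world"]);d=T[:3,:3]@np.array([(px[0]-f["cx"])/f["fx"],(px[1]-f["cy"])/f["fy"],1.]);return T[:3,3],d/np.linalg.norm(d)
def atz(f,px,z):
    o,d=ray(f,px);return o+d*(z-o[2])/d[2]
def tri(a,b):
    (o1,d1),(o2,d2)=a,b
    s=np.linalg.lstsq(np.c_[d1,-d2],o2-o1,rcond=None)[0]
    p,q=o1+s[0]*d1,o2+s[1]*d2
    return (p+q)/2,np.linalg.norm(p-q)
def proj(f,p):
    T=np.linalg.inv(np.array(f["cam_to_world"]));c=T[:3,:3]@np.array(p)+T[:3,3]
    return np.array([f["fx"]*c[0]/c[2]+f["cx"],f["fy"]*c[1]/c[2]+f["cy"]])
def save(img,n): cv2.imwrite("pics/"+n,cv2.cvtColor(np.ascontiguousarray(img),cv2.COLOR_RGB2BGR))
E
python3 - <<'E'
from h import *
np.set_printoptions(precision=3,suppress=True)
for c in("scene","top"):
    f=grab_frame(c);save(f["img"],c+"1.png");print(c,f["fx"],np.array(f["cam_to_world"]))
    for n in("bar_knob_centre","bare_shaft","hob","round_knob_centre"):
        for d in tip_of(c,n)[:4]:print(n,np.round(d["centre"],1),round(d["score"],2),atz(f,d["centre"],{"bar_knob_centre":.0235,"bare_shaft":.06,"hob":0,"round_knob_centre":.015}[n]))
E
```

```text
pics
scene 442.15028331741433 [[ 0.899 -0.329  0.29   0.29 ]
 [-0.438 -0.696  0.569 -0.767]
 [ 0.015 -0.638 -0.77   0.739]
 [ 0.     0.     0.     1.   ]]
bar_knob_centre [299.2 278.6] 0.89 [ 0.484 -0.31   0.023]
bar_knob_centre [363.9 380. ] 0.64 [ 0.497 -0.544  0.023]
bare_shaft [263.  201.5] 0.45 [ 0.488 -0.118  0.06 ]
hob [292.3 193.3] 0.78 [ 0.578 -0.064  0.   ]
round_knob_centre [341.4 327.4] 0.64 [ 0.512 -0.437  0.015]
top 617.1505701976436 [[ 0.004 -0.997  0.082  0.423]
 [-1.    -0.004  0.002 -0.292]
 [-0.002 -0.082 -0.997  1.292]
 [ 0.     0.     0.     1.   ]]
bar_knob_centre [456.1 260.6] 0.93 [ 0.49  -0.548  0.024]
bar_knob_centre [345.9 263.8] 0.65 [ 0.483 -0.321  0.024]
bare_shaft [246.  258.6] 0.81 [ 0.49 -0.12  0.06]
bare_shaft [223.  213.4] 0.39 [ 0.581 -0.073  0.06 ]
hob [224.3 213.3] 0.58 [ 0.589 -0.065  0.   ]
hob [405.2 250.3] 0.4 [ 0.513 -0.446  0.   ]
round_knob_centre [405.9 251.1] 0.78 [ 0.51  -0.446  0.015]
```

View pics/scene1.png

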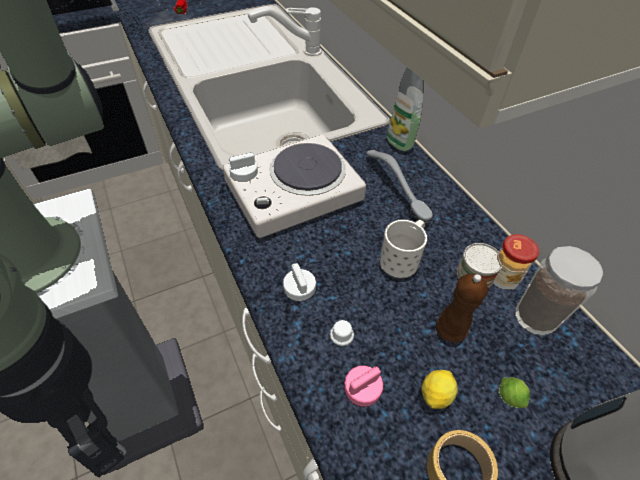

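View pics/top1.png

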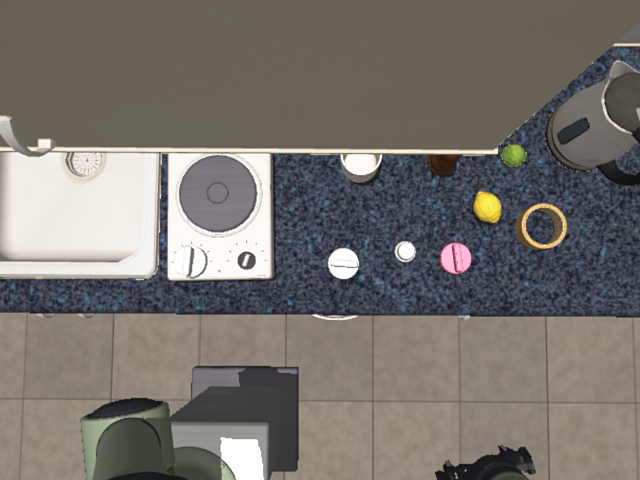

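The scene view shows the white bar knob at (299,284), the pink look-alike at (364,385), the round knob at (342,330), the fixed knob at (243,165) and the bare shaft at (263,202). In the top view these are at (343,263), (456,258), (405,251), (190,261) and (246,260). Three things have a bar. The white one at top (343,263) is loose and matches; the pink one is the look-alike, and (190,261) is fixed on the hob. I'll confirm this in an enlarged crop.

Run:
```python
from h import *
np.set_printoptions(precision=4,suppress=True)
F={c:grab_frame(c) for c in("scene","top")}
def cr(c,u,v,r=25): return cv2.resize(F[c]["img"][v-r:v+r,u-r:u+r],(400,300) if 0 else (300,300),interpolation=cv2.INTER_CUBIC)
save(np.vstack([np.hstack([cr("top",344,263),cr("top",246,260)]),np.hstack([cr("scene",299,282),cr("scene",263,202)])]),"crop1.png")
for n in("bar_knob_centre","bare_shaft","round_knob_centre"):
  for c in F:
    for s in silhouettes(c,n)[:3]:
        m=s["mask"].astype(np.uint8);x,y,w,h=cv2.boundingRect(m);print(n,c,round(s["score"],2),np.round(s["centre"],1),m.sum(),(x,y,w,h))
  P=[tip_of(c,n) for c in("scene","top")]
  for a in P[0][:3]:
    for b in P[1][:3]:
      p,e=tri(ray(F["scene"],a["centre"]),ray(F["top"],b["centre"]))
      if e<.02: print(n,np.round(a["centre"],1),np.round(b["centre"],1),p,e)
```

```text
bar_knob_centre scene 0.69 [364.1 382.9] 1203 (345, 366, 37, 40)
bar_knob_centre scene 0.64 [302.8 281.8] 913 (284, 263, 34, 38)
bar_knob_centre top 0.87 [343.7 261.7] 721 (328, 249, 31, 30)
bar_knob_centre top 0.86 [451.9 260.1] 814 (438, 243, 33, 32)
bar_knob_centre [363.3 380.9] [453.1 258.8] [ 0.4952 -0.5428  0.0197] 0.002446441741999478
bar_knob_centre [297.6 279.8] [341.9 262. ] [ 0.4836 -0.3118  0.0224] 0.005870395573744712
bare_shaft scene 0.65 [262.1 202.2] 175 (254, 196, 18, 13)
bare_shaft top 0.51 [245.5 257.7] 283 (237, 251, 19, 19)
bare_shaft [263.2 200.1] [244.1 260.1] [ 0.4878 -0.1172  0.0636] 0.0011851026155141637
round_knob_centre scene 0.89 [344.4 330.7] 456 (330, 320, 24, 25)
round_knob_centre top 0.67 [402.6 254. ] 338 (395, 242, 21, 20)
round_knob_centre [344.7 331.6] [407.5 251.1] [ 0.5106 -0.4487  0.0199] 0.002093260061876094
```

View pics/crop1.png

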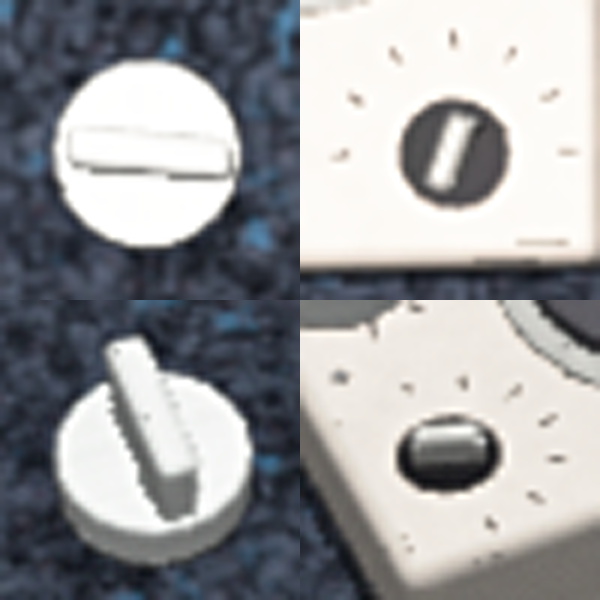

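The crops confirm it: top (343,263) is the white round skirt with a bar, about 5° off the world y axis. The shaft key in its dark disc is at top (246,260), about -19° from x. I'll refine these numbers and check the IK.

```bash
cat >> h.py <<'E'
from scipy.spatial.transform import Rotation as R
def rv(yaw): return (R.from_euler("z",yaw,degrees=True)*R.from_euler("x",180,degrees=True)).as_rotvec()
E
python3 - <<'E'
from h import *
np.set_printoptions(precision=4,suppress=True)
f=grab_frame("top");g=cv2.cvtColor(f["img"],cv2.COLOR_RGB2GRAY);hsv=cv2.cvtColor(f["img"],cv2.COLOR_RGB2HSV)
K=8
def up(u,v,r):return cv2.resize(g[v-r:v+r,u-r:u+r],None,fx=K,fy=K,interpolation=cv2.INTER_CUBIC)
def px(p,u,v,r):return (np.array(p)+.5)/K-.5+[u-r,v-r]
def big(m,near=None):
    c=cv2.findContours(m.astype(np.uint8),0,2)[0];return max(c,key=cv2.contourArea)
# skirt
a=up(343,263,25);c,r=cv2.minEnclosingCircle(big(a>150));p=px(c,343,263,25);print("skirt",p,r/K,atz(f,p,.0),atz(f,p,.021))
# bar edges: dark line via lower contrast
# shaft disk
a=up(246,260,14);d=big(a<150);c,r=cv2.minEnclosingCircle(d);p=px(c,246,260,14);print("disk",p,r/K,atz(f,p,.06))
dm=cv2.drawContours(np.zeros_like(a),[d],-1,255,-1);dm=cv2.erode(dm,np.ones((9,9)))
k=big((a>130)&(dm>0));rc=cv2.minAreaRect(k);b=px(cv2.boxPoints(rc),246,260,14);W=np.array([atz(f,q,.072) for q in b])
e=[W[1]-W[0],W[2]-W[1]];e=max(e,key=np.linalg.norm);print("key",W.mean(0),[np.linalg.norm(x) for x in(W[1]-W[0],W[2]-W[1])],np.degrees(np.arctan2(e[1],e[0]))%180)
# bar ends from crop readings (midpoints of short ends), bar top z=.047
A,B=[atz(f,np.array(q)/6-.42+[319,238],.047) for q in((70,148),(231,161))];print("bar",A,B,np.linalg.norm(A-B),(A+B)/2,np.degrees(np.arctan2(*(A-B)[1::-1]))%180)
P=np.array(get_state()["position"]);print(get_state()["eef_rot"],rv(0),get_state()["clock"])
for y in(85.5,-94.5): print(y,ik([.482,-.317,.12],rv(y)))
for y in(-19,161): print(y,ik([.489,-.119,.16],rv(y)))
E
```

```text
skirt [343.    263.125] 15.750260353088379 [ 0.4851 -0.3154  0.    ] [ 0.4841 -0.315   0.021 ]
disk [246.2879 260.0228] 9.23378849029541 [ 0.4876 -0.1209  0.06  ]
key [ 0.4874 -0.121   0.072 ] [np.float64(0.026534202328170015), np.float64(0.009801340525495325)] 161.34091819064187
bar [ 0.4845 -0.2888  0.047 ] [ 0.4804 -0.343   0.047 ] 0.054347726632442986 [ 0.4825 -0.3159  0.047 ] 85.62601608879997
[-3.1117 -0.4319  0.    ] [3.1416 0.     0.    ] 1.25
85.5 [-0.7097  0.47   -0.2775  0.8233  0.      0.9397]
-94.5 [-0.7097  0.47   -0.2775  0.8233  0.     -2.2019]
-19 [-0.3855  0.3034 -0.4215  0.846   0.      3.0877]
161 [-0.3855  0.3034 -0.4215  0.846   0.     -0.0539]
```

The measurements agree: key size 26.5×9.8 mm, bar 54 mm, knob centre height 22 mm. Next is the grasp and lift.

Run:
```python
from h import *
x,y=.4835,-.3155
movep([x,y,.13],rv(85.6))
move_l([x,y,.0245],.1,until_force=8)
print(get_state()["position"])
grab(60);s=get_state();print(s["finger_gap"],s["grasp_force"],s["contact_force"])
move_l([x,y,.13],.12)
s=get_state();print(s["finger_gap"],s["grasp_force"],s["contact_force"],s["position"],s["clock"])
movep([.4874,-.121,.15],rv(161.3))
s=get_state();print(s["finger_gap"],s["contact_force"],s["position"],s["clock"])
a=grab_frame("scene")["img"];b=grab_frame("top")["img"]
save(np.hstack([cv2.resize(a[110:260,190:340],(400,400)),cv2.resize(b[200:320,190:310],(400,400))]),"held.png")
```

```text
[ 0.48395093 -0.31589272  0.02512487]
0.14791918379366495 59.43367838859558 [-0.311861    0.68568001  2.23203514]
0.15313131678135655 58.968433141708374 [-0.37483821 -0.21037195 -1.16528421] [ 0.48297482 -0.31505541  0.12918989] 5.6583
0.1487353028382949 [ 0.51781098 -0.46159463 -1.33426787] [ 0.48749336 -0.12142964  0.14968054] 6.6083
```

View pics/held.png

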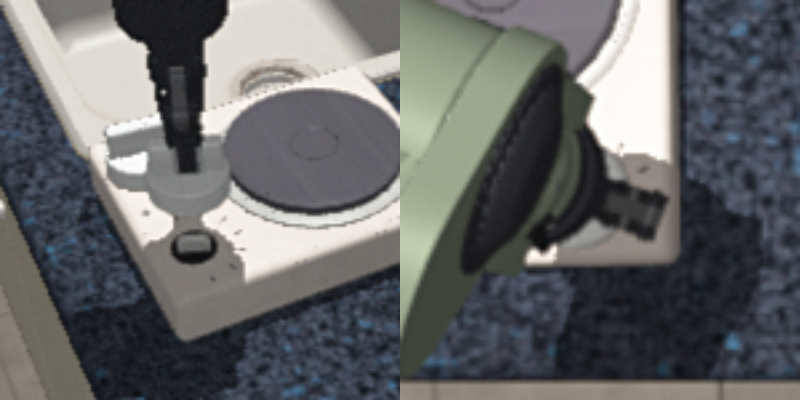

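The knob is held level over the shaft: in the left crop the knob is near (188,190) and the shaft at (193,245). Lowering with force watch.

Run:
```python
from h import *
x,y=.4874,-.121
move_l([x,y,.108],.1,until_force=10)
r=move_l([x,y,.080],.03,until_force=15)
s=get_state();print(r,s["finger_gap"],s["contact_force"],s["wrist_torque"],s["position"],s["clock"])
save(cv2.resize(grab_frame("scene")["img"][150:240,200:320],(800,600),interpolation=cv2.INTER_CUBIC),"low.png")
```

```text
True 0.15186699878164525 [-1.45088079 -0.14066992  5.53691588] [0.05612476 0.1159897  0.02667506] [ 0.48708972 -0.12086415  0.08478693] 8.0167
```

View pics/low.png

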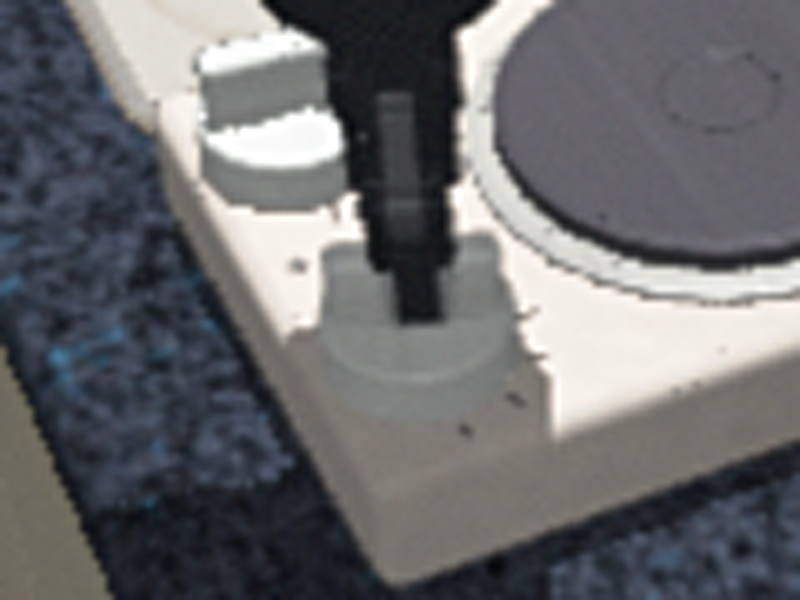

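The TCP is at 0.085, which is home height, and the skirt sits on the deck. I'll press lightly, release, retreat and check.

Run:
```python
from h import *
np.set_printoptions(precision=4,suppress=True)
x,y=.4874,-.121
r=move_l([x,y,.081],.02,until_force=20)
s=get_state();print(r,s["contact_force"],s["position"])
move_l([x,y,.0848],.05)
let_go();sleep(.2)
move_l([x,y,.17],.12)
movep([.35,-.33,.25],rv(161.3))
f=grab_frame("scene");t=grab_frame("top")
for a,b in [(p,q) for p in tip_of("scene","bar_knob_centre") for q in tip_of("top","bar_knob_centre")]:
    p,e=tri(ray(f,a["centre"]),ray(t,b["centre"]))
    if e<.01:print(p,e)
save(np.hstack([cv2.resize(f["img"][140:240,210:310],(400,400),interpolation=cv2.INTER_CUBIC),cv2.resize(t["img"][210:310,175:275],(400,400),interpolation=cv2.INTER_CUBIC)]),"done.png");print(get_state()["clock"])
```

```text
True [-0.7521  0.9861  5.7996] [ 0.4869 -0.1208  0.0848]
[ 0.4922 -0.5445  0.0308] 0.004811280722192511
[ 0.4928 -0.129   0.0851] 0.0008255550077330091
11.5583
```

View pics/done.png

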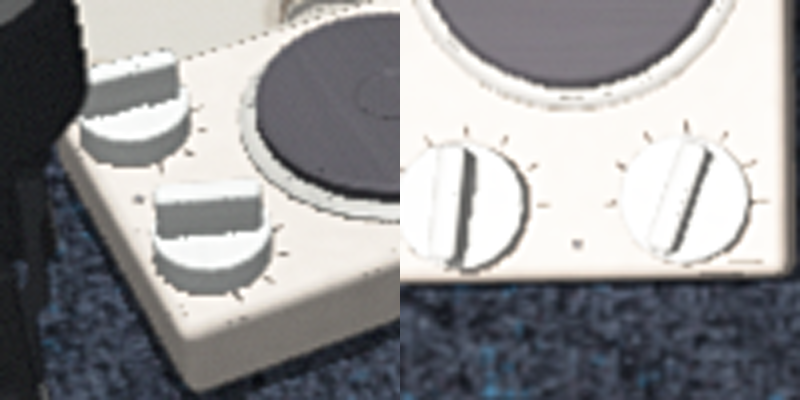

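The knob sits flush at crop (212,235), level with its neighbour, with its bar along the key. Its measured centre is at 0.085 m, against 0.0835 m for home, so I'm handing in.

```bash
python3 -c "
from cell import *
print(sign_off())"
```

```text
the job is handed in; nothing more can be done
None
```

The white bar knob is on the bare shaft, lined up with the key, pressed home and released; the job was handed in at about 11.6 s, with the round knob and the pink look-alike left untouched.

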